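Unplug the blow nozzle from the bench air coupling

TASK

Take the orange blow nozzle out of the blue bench air coupling and park it upright, fully down, in the hole of the dark wooden stand. Straddle the nozzle with open fingertips and push the sprung steel sleeve gently straight down until you feel its stop and the nozzle pops up, never pressing with more than about 1.6 kg (16 N); let go, draw the nozzle straight out without wrenching it, so that the sleeve snaps fully forward, and leave the loaf, basket, shaker and brush alone.

Things in the scene. Friction and masses are not known exactly. Their poses are not given: they have to be found in the camera images.
- coupling: Bench air coupling, bolted down: dark base plate 100 x 100 x 10 mm, blue housing 70 x 70 mm up to 55 mm, steel neck, sprung sleeve around the neck. Origin: centre of the underside; z up along the bore. The plugged-in nozzle's lower end is 20 mm above the origin, held by a catch in its groove; pulling the nozzle does not free it before the sleeve has been pushed to its stop.
- sleeve_top (a point): Centre of the sleeve's flat top face; the nozzle stands in its middle. The sleeve's flange is a steel ring, outside diameter 66 mm, hole 31 mm, 8 mm thick, its top 92 mm above the coupling's origin when forward (at rest); below it a brass skirt of 52 mm diameter. z up.
- sleeve (a joint): Sleeve travel, m: 0 = fully forward (up), grows as pushed down. It takes 2 N at first, up to 10 N when deep. The stop is at 9 to 19 mm, different each time (worn catch), and the catch lets go only 1 to 2 mm before it: feel for the rise there, about 7 N per mm. Let go after the pop, the sleeve stays 3 to 13 mm down, as the catch rests on the plug; it snaps to 0 when the nozzle has left.
- nozzle_mid (a point): Centre of the upright blow nozzle, 96 mm long, 0.18 kg: brass plug 26 mm across from 48 to 24 mm below this point (lower edge chamfered), neck 9 mm across up to 12 mm below, orange handle 20 mm across from there to 42 mm above, rounded tip to 48 mm above. Plugged in it is 68 mm above the coupling's origin (tip 24 mm above the sleeve), popped up 78 mm. z up along the nozzle.
- stand: Parking stand: dark wooden block 85 x 85 x 45 mm, screwed to the bench. Origin: centre of the underside; z up. It has one round hole in the middle of its top.
- stand_hole0 (a point): Centre of the mouth of the stand's hole, on its top face, 45 mm above the bench. The hole is 29 mm in diameter with a 3 mm chamfer, 34 mm deep; the nozzle's plug goes in first and stands on its bottom, nozzle_mid then being 14 mm above this point.
- loaf: Brown loaf, 200 mm long, 100 mm across, 92 mm high; bystander. Origin: centre of the underside.
- basket: Cream round proofing basket, 170 mm across, 75 mm high; bystander. Origin: centre of the underside.
- shaker: Aluminium flour shaker, 60 mm diameter, 105 mm high; bystander. Origin: centre of the underside.
- bench_brush: Bench brush lying flat, about 200 mm long; bystander.
- neck_top (a point): Centre of the top of the coupling's steel neck, 64 mm above the coupling's origin, inside the sleeve; the bore is 28 mm. When the catch lets go, a spring lifts the nozzle 10 mm and holds it there; the catch then rubs on the plug, so drawing the nozzle out takes 3 to 10 N, straight up; it is clear of everything after a further 70 mm.

How it is judged (in metres and radians):
On the way, in this order (a step that is already met when the one before it is completed fails the run):
1. sleeve pushed back and the nozzle popped up out of its catch (value of joint sleeve above 0.004 m and z of nozzle_mid in the frame of coupling between 0.075 and 0.088 m), for 0.1 s.
2. nozzle drawn out of the coupling and the sleeve snapped fully forward (value of joint sleeve below 0.0015 m and z of nozzle_mid in the frame of coupling above 0.105 m), for 0.1 s.
At the end, for the whole second after the job is handed in: The nozzle stands plug down in the stand's hole: its middle within 5 mm of the hole's axis, no more than 3 mm short of the bottom, tilted under 0.12 rad; the coupling's sleeve is fully forward (within 1.5 mm) and still (horizontal distance between nozzle_mid and stand_hole0 below 0.005 m and z of nozzle_mid in the frame of stand below 0.062 m and angle between nozzle_mid's own z axis and vertical below 0.12 rad and value of joint sleeve below 0.0015 m and velocity of joint sleeve below 0.01 m/s); the robot touches nothing.
It fails at once if more than 16 N between the robot and the coupling or its sleeve (contact force between coupling and the fingers above 16 N or contact force between coupling and the arm above 16 N).
It fails at once if the nozzle wrenched against the coupling or its catch with more than 50 N (contact force between coupling and nozzle above 50 N).
It fails at once if a bystander pushed more than 15 mm from its place (distance of any of loaf, basket, shaker, bench_brush from where it was at the start of the episode above 0.015 m).
It also fails if it takes over 58 s, if anything falls off the work surface, if the arm or the gripper's body presses on something with over 40 N, if the wrist force passes 120 N, or if a joint passes its speed limit or range.

ROBOT

A 7-joint arm with a two-finger parallel gripper is mounted at the origin on the work surface. World frame = base frame: x ahead of the robot, y to its left, z up, the work surface at z = 0. Lengths are in m, angles in degrees, forces in N, time in s.
With the tool pointing down it reaches from about 0.425 to 0.875 m from the base axis. Payload 4.7 kg.
Tool frame: the origin (TCP) lies at the very end of the fingers, on their centre line; the grasp point (between the pads) lies env.tcp_to_grasp behind it (env.tcp_to_grasp is the distance from the TCP to the grasp point, in m); z points along the fingers, x is the direction in which the jaws open and shut, and the axes are right-handed (so a half turn about z gives the same grasp; the last joint's range is limited). The gripper opens to 87 mm and grips with 3 to 60 N. Pads are 19 mm wide; open, the fingers measure 117 mm over their backs; the gripper's body (75 mm by 190 mm) begins 51 mm behind the grasp point.
Start: joints at [75.292, 18.392, -4.016, 83.108, 1.295, 78.541, -3.26], TCP at [0.174, -0.626, 0.223] pointing down, gripper open.
Joint ranges: [-163.93, 163.93], [-17.29, 119.83], [-79.2, 71.16], [3.27, 140.29], [-89.18, 269.18], [5.43, 117.66], [-154.24, 154.24]. Speed limits (degrees/s): [147.25, 147.25, 180, 180, 180, 180, 180].

INTERFACE

Orientations are given as [roll, pitch, yaw] about the fixed x, y, z axes, in that order (R = Rz(yaw) Ry(pitch) Rx(roll)).
In Python, from cell import env gives the robot as it stands. The module is installed in compiled form; this text tells all that it offers.
- The arm moves only by the tool send_rows, never from a script. Its argument "steps" is a list of rows, each a list of 3 entries, a list of its own where there are three numbers: the shift along the tool's x, y, z in m, then the turn, a rotation vector about the tool's x, y, z in rad, then the finger opening in m, from 0 to 0.087. A call has exactly 5 rows; each row is the pose to reach, as a shift and turn from the pose commanded when the call began, along the tool's axes at that moment; what a row does not reach only later rows make up. A row lasts 1/12 s, in which the tool goes at most 41.7 mm and 7.16 degrees, less where a joint would pass 70% of its speed; a pose out of reach is approached as far as the arm can. A call with a gripper value outside its range is refused whole. The fingers move at their own pace and stop on an object; "grip_force" is the grip in N (left out, the last holds). Time passes only in rows, so rows that repeat a pose let the fingers close, or fill a call up. It gives the time, the measured TCP pose, the force and the opening at its end, in the units of the state.
- env.get_obs(): the state, without advancing time (a new reading comes with each control period).
- env.read_camera(name): name is "scene" or "top" or "wrist"; returns a dict with "pixels" (420x560x3 uint8, red, green, blue), "fx", "fy", "cx", "cy" (pixels), "position" and "rotation" of the camera in the world. Camera axes: x right, y up, looking along -z (the intrinsics and any distortion apply to the point x, -y, -z); pixel columns grow to the right and rows downward; lengths in m; the calibration is good to about 2 mm. A picture is of the moment at which its call begins. There is no depth.
- env.sign_off(): hands the job in, once; it reports no verdict.
The state is a dict: "time_s": time; "qpos": joint angles; "joint_velocities": joint speeds; "effort": joint torques, N m; "tool_pos": TCP position; "tool_rot": TCP orientation; "force": force on the tool from outside, world axes, zero at the start; "wrist_torque": the same for the moment, N m; "grip_width": finger opening in m.
Only numpy, scipy, OpenCV 4.12 (cv2) and the standard library are available. Lean on these libraries where they do the work, as an engineer would, in place of code of your own. Each camera call takes 0.05 s, during which the arm holds its last target.

## Working session

There is one attempt and no reset: what is moved stays moved. The work goes in short steps, Python scripts to look and compute and a tool call to move; the robot and the scene stay as the last step left them, time stands still between calls to the robot, and variables do not carry over. Pictures are saved under pics/ and viewed, and the job is handed in when it is done.

Besides the shell and the picture viewer there is one more tool, called in YAML: its name, and indented under it one key for each argument. send_rows: Moves the arm, as the interface text tells. Its arguments: {"type":"object","properties":{"steps":{"type":"array"},"grip_force":{"type":"number"}},"required":["steps"]}

```bash
mkdir -p pics; python3 - <<'E'
from cell import env
import cv2,numpy as np
o=env.get_obs(); print(o, env.tcp_to_grasp)
for n in("scene","top","wrist"):
    c=env.read_camera(n); cv2.imwrite(f"pics/{n}0.png",c["pixels"][:,:,::-1]); print(n,{k:v for k,v in c.items() if k!="pixels"})
E
```

```text
{'time_s': 0.0, 'qpos': array([75.29328634, 18.43994003, -4.01610455, 83.17398133,  1.29754947,
       78.54159599, -3.25814197]), 'joint_velocities': array([ 0.06961322, -0.0441888 ,  0.05710666, -0.09807569, -0.0550928 ,
        0.1041592 ,  0.05301571]), 'effort': array([ 1.49911205e-05, -4.91287529e+01, -4.03597103e-01, -3.12532425e+01,
       -6.38019713e-02,  4.37625451e-02,  1.61838766e-04]), 'tool_pos': array([ 0.17365795, -0.62580011,  0.22145971]), 'tool_rot': array([ 1.79991943e+02,  1.10129552e-01, -7.44806541e+01]), 'force': array([ 0.90251537,  0.61190377, -0.35294717]), 'wrist_torque': array([-0.01356256,  0.00102348, -0.02789381]), 'grip_width': 0.08713481090320843} 0.0187
scene {'fx': 398.80594316913385, 'fy': 398.80594316913385, 'cx': 274.82864572309154, 'cy': 213.0806783432804, 'position': array([1.17577915, 0.36172263, 0.71518916]), 'rotation': array([ 47.41567478,   0.56048847, 112.13856653])}
top {'fx': 392.45560408865583, 'fy': 392.45560408865583, 'cx': 281.3192085923745, 'cy': 212.50057377537513, 'position': array([0.29804574, 0.090813  , 1.19845768]), 'rotation': array([ 1.24881861e+01,  1.78144089e-03, -9.36436949e+01])}
wrist {'fx': 315.52385004405886, 'fy': 315.52385004405886, 'cx': 274.5971552605341, 'cy': 206.41457610422577, 'position': array([ 0.24441188, -0.60675805,  0.38299177]), 'rotation': array([-15.69169139,   0.13587975, -74.46785008])}
```

View pics/scene0.png

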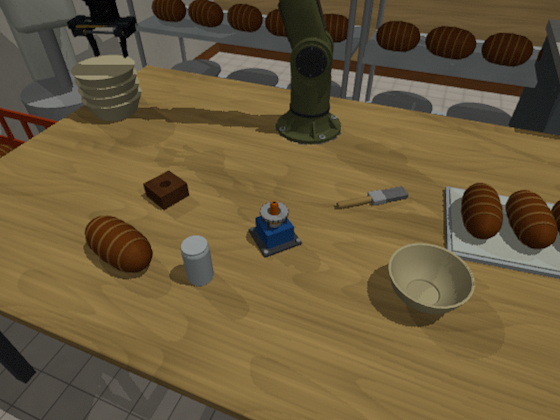

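View pics/top0.png

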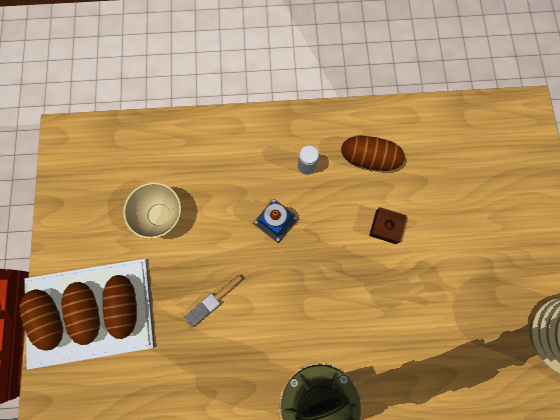

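View pics/wrist0.png

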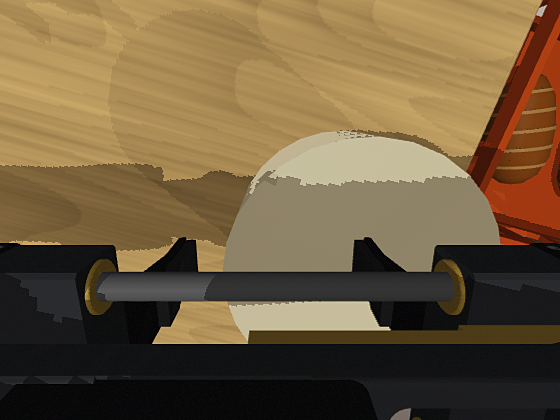

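Scene: coupling near (275,225), with the orange tip at (274,205) and the stand at (166,190). Top: coupling ring at (275,216) and stand at (389,225). The wrist camera sees only the bowl stack below the gripper.

```bash
cat > h.py <<'E'
from cell import env
import cv2,numpy as np
from scipy.spatial.transform import Rotation as Ro
def cam(n):
    c=env.read_camera(n); c["R"]=Ro.from_euler("xyz",c["rotation"],degrees=True).as_matrix(); return c
def ray(c,u,v):
    d=c["R"]@np.array([(u-c["cx"])/c["fx"],-(v-c["cy"])/c["fy"],-1.]); return c["position"],d/np.linalg.norm(d)
def plane(c,u,v,z):
    p,d=ray(c,u,v); return p+d*(z-p[2])/d[2]
def proj(c,P):
    q=c["R"].T@(np.asarray(P)-c["position"]); return c["cx"]+c["fx"]*q[0]/-q[2], c["cy"]-c["fy"]*q[1]/-q[2]
def tri(c1,uv1,c2,uv2):
    p,d=ray(c1,*uv1);q,e=ray(c2,*uv2)
    s=np.linalg.lstsq(np.c_[d,-e],q-p,rcond=None)[0]
    a=p+s[0]*d;b=q+s[1]*e; return (a+b)/2,np.linalg.norm(a-b)
def crop(c,u,v,r,k,name):
    im=c["pixels"][v-r:v+r,u-r:u+r,::-1]; cv2.imwrite(name,cv2.resize(im,None,fx=k,fy=k,interpolation=cv2.INTER_NEAREST))
E
python3 - <<'E'
from h import *
t=cam("top"); s=cam("scene")
a=[]
for c,(u,v),(u2,v2) in((t,(275,217),(389,224)),(s,(275,225),(166,190))):
    im=c["pixels"]; r=32
    A=im[v-r:v+r,u-r:u+r,::-1];B=im[v2-r:v2+r,u2-r:u2+r,::-1]
    a.append(np.hstack([A,B]))
    hsv=cv2.cvtColor(im,cv2.COLOR_RGB2HSV)
    m=cv2.inRange(hsv,(3,200,120),(12,255,255)); M=np.zeros_like(m);M[v-r:v+r,u-r:u+r]=m[v-r:v+r,u-r:u+r]
    ys,xs=np.nonzero(M);print("orange",xs.mean(),ys.mean(),xs.min(),xs.max(),ys.min(),ys.max(),len(xs))
    d=((im.max(2)<95)&(im[:,:,0]>=im[:,:,2])).astype(np.uint8)
    n,l,st,ce=cv2.connectedComponentsWithStats(d[v2-r:v2+r,u2-r:u2+r]); 
    for i in range(1,n):
        if st[i,4]>20: print("dark",st[i],ce[i]+[u2-r,v2-r])
cv2.imwrite("pics/c1.png",cv2.resize(np.vstack(a),None,fx=4.5,fy=4.5,interpolation=cv2.INTER_NEAREST))
E
```

```text
orange 274.6666666666667 212.9047619047619 272 277 210 215 21
dark [ 12  16  38  36 939] [387.70607029 225.485623  ]<stdin>:10: RuntimeWarning: Mean of empty slice.
  ret = ret.dtype.type(ret / rcount)
Traceback (most recent call last):
ValueError: zero-size array to reduction operation minimum which has no identity
```

```bash
python3 - <<'E'
from h import *
t=cam("top"); s=cam("scene")
a=[]
for c,(u,v),(u2,v2) in((t,(275,217),(389,224)),(s,(275,225),(166,190))):
    im=c["pixels"]; r=32
    A=im[v-r:v+r,u-r:u+r,::-1];B=im[v2-r:v2+r,u2-r:u2+r,::-1]
    a.append(np.hstack([A,B]))
    hsv=cv2.cvtColor(im,cv2.COLOR_RGB2HSV)
    print([hsv[212,275],im[212,275]] if c is t else [hsv[206,274],im[206,274]])
cv2.imwrite("pics/c1.png",cv2.resize(np.vstack(a),None,fx=4.5,fy=4.5,interpolation=cv2.INTER_NEAREST))
E
```

```text
[array([ 10, 179,  47], dtype=uint8), array([47, 25, 14], dtype=uint8)]
[array([ 14, 255, 104], dtype=uint8), array([104,  48,   0], dtype=uint8)]
```

View pics/c1.png

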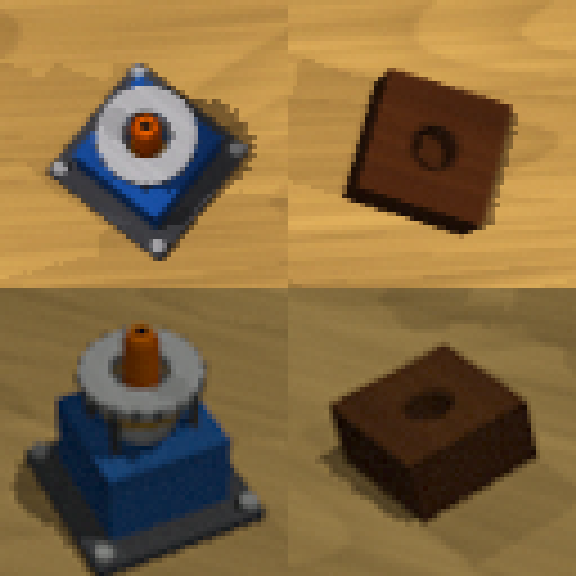

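The enlarged crops show the steel ring, the tip and the stand hole clearly in both views. Next I measure them with masks.

```bash
python3 - <<'E'
from h import *
t=cam("top"); s=cam("scene"); E={}
for n,c,(u,v),(u2,v2) in(("t",t,(275,217),(389,224)),("s",s,(275,215),(166,190))):
    im=c["pixels"]; r=20
    hsv=cv2.cvtColor(im,cv2.COLOR_RGB2HSV)
    m=cv2.inRange(hsv,(0,0,95),(180,60,255)); M=np.zeros_like(m);M[v-r:v+r,u-r:u+r]=m[v-r:v+r,u-r:u+r]
    cs,_=cv2.findContours(M,cv2.RETR_EXTERNAL,cv2.CHAIN_APPROX_NONE); k=max(cs,key=cv2.contourArea)
    e=cv2.fitEllipse(cv2.convexHull(k)); E[n]=e[0]; print(n,"ring",e,plane(c,*e[0],.092), cv2.boundingRect(k))
    # hole: dark blob within stand top
    g=im.sum(2)[v2-12:v2+10,u2-12:u2+12]
    print(g[::1]) if 0 else None
    b=cv2.GaussianBlur(im.sum(2).astype(np.float32),(0,0),.6)
    cu,cv_=(389,225) if n=="t" else (165,184)
    w=b[cv_-7:cv_+8,cu-9:cu+10]; print(w.astype(int))
E
```

```text
t ring ((274.96484375, 214.38352966308594), (22.02557945251465, 22.436716079711914), 83.69392395019531) [0.53822208 0.09391974 0.092     ] (264, 204, 23, 22)
[[138 140 143 144 142 140 139 136 133 130 128 131 129 129 129 128 127 125
  120]
 [135 139 145 146 145 139 123 113 112 110 113 119 126 131 134 133 135 131
  126]
 [134 135 136 142 139 123  96  76  64  63  68  88 112 128 137 138 137 133
  131]
 [138 138 135 132 117  90  66  63  62  57  55  67  82 111 130 136 138 136
  133]
 [144 140 136 129 102  77  81 102  96  80  64  62  66  90 121 134 138 138
  135]
 [147 148 145 134 100  72  83 112 120 108  84  66  61  72 108 132 141 141
  139]
 [139 142 142 130  93  75  90 115 125 118 103  73  61  68  97 125 142 145
  144]
 [137 135 134 126  99  90 116 127 126 121 110  84  63  67  97 121 136 138
  141]
 [140 137 137 130 111  96 112 124 125 124 116  90  66  71 105 129 136 135
  136]
 [141 139 140 138 126 103  92 108 119 120 114  84  66  82 116 140 141 138
  136]
 [141 141 143 143 135 123  99  93 110 112 104  81  80 104 126 140 143 145
  143]
 [137 137 138 143 142 139 122 110 100  98 102  99 1
[... 953 characters left out ...]
  71  65  61  64  66  61  59  80 106 121 123
  120]
 [117 119 110  93  75  68  66  71  72  69  63  65  61  71  93 113 123 124
  118]
 [115 119 114  96  77  68  65  69  74  72  56  55  68  91 112 123 124 122
  118]
 [112 113 112 105  91  77  71  73  79  87  76  80  98 113 122 123 126 122
  123]
 [108 109 110 113 108  97  98 102 101 107 108 114 117 115 117 121 125 125
  126]
 [111 112 112 114 113 111 116 119 119 121 125 127 121 119 112 116 120 126
  125]
 [112 108 112 112 113 110 114 120 125 123 126 124 119 122 122 119 116 118
  111]
 [113 111 112 113 115 110 112 113 121 122 125 127 121 118 125 124 110  97
   87]
 [114 115 113 108 112 111 108 111 115 120 125 125 122 116 111  99  90  79
   73]]
```

```bash
cat >> h.py <<'E'
def rel(target,yaw):
    "shift in current tool axes, turn about tool z (rad) to reach pointing-down yaw"
    o=env.get_obs(); R=Ro.from_euler("xyz",o["tool_rot"],degrees=True)
    T=Ro.from_euler("xyz",[180,0,yaw],degrees=True)
    print("now",o["time_s"].__round__(2),o["tool_pos"].round(4),o["tool_rot"].round(2),"F",o["force"].round(2),"w",round(o["grip_width"],4))
    print("shift",R.inv().apply(np.array(target)-o["tool_pos"]).round(4),"turn",(R.inv()*T).as_rotvec().round(4))
E
python3 - <<'E'
from h import *
t=cam("top"); s=cam("scene")
print("hole t",plane(t,389.2,224.3,.045),"s",plane(s,164.8,183.6,.045),tri(t,(389.2,224.3),s,(164.8,183.6)))
print("ring",tri(t,(275,214.4),s,(273.9,210.3)))
print(t["position"],s["position"], t["pixels"].shape)
rel([.45,-.35,.32],-40)
rel([.46,.094,.30],10)
E
```

```text
hole t [ 0.49642684 -0.24504003  0.045     ] s [ 0.502825   -0.24137328  0.045     ] (array([ 0.49730238, -0.24650671,  0.03948306]), np.float64(0.0002989381514685472))
ring (array([0.53884451, 0.09373801, 0.08903252]), np.float64(0.00019434875000270299))
[0.29804574 0.090813   1.19845768] [1.17577915 0.36172263 0.71518916] (420, 560, 3)
now 0.55 [ 0.1738 -0.6263  0.2226] [180.     0.   -74.48] F [-0.21  0.09 -0.04] w 0.087
shift [-0.1924 -0.34   -0.0975] turn [ 0.      0.     -0.6018]
now 0.55 [ 0.1738 -0.6263  0.2226] [180.     0.   -74.48] F [-0.21  0.09 -0.04] w 0.087
shift [-0.6175 -0.4684 -0.0775] turn [ 0.      0.     -1.4745]
```

```bash
python3 - <<'E'
from h import *
rel([.48,-.285,.28],-26)
E
```

```text
now 0.55 [ 0.1738 -0.6263  0.2226] [180.     0.   -74.48] F [-0.21  0.09 -0.04] w 0.087
shift [-0.247  -0.3863 -0.0575] turn [ 0.      0.     -0.8462]
```

send_rows:
  steps:
    - [[0, 0, -0.03], [0, 0, 0], 0.087]
    - [[-0.01, -0.016, -0.0575], [0, 0, -0.1], 0.087]
    - [[-0.03, -0.047, -0.0575], [0, 0, -0.2], 0.087]
    - [[-0.05, -0.078, -0.0575], [0, 0, -0.3], 0.087]
    - [[-0.07, -0.109, -0.0575], [0, 0, -0.4], 0.087]

```text
time_s: 0.97
tool_pos: [0.2609, -0.529, 0.2809]
tool_rot: [180.0, -0.1, -51.4]
force: [1.0, -0.0, -0.4]
grip_width: 0.0871
```

```bash
python3 - <<'E'
from h import *
print(env.get_obs()["qpos"].round(1))
rel([.48,-.285,.28],-26)
E
```

```text
[ 70.3  10.2 -10.6  86.7   1.9  83.2   8.4]
now 0.97 [ 0.2609 -0.529   0.2809] [ 1.7998e+02 -9.0000e-02 -5.1350e+01] F [ 0.99 -0.03 -0.4 ] w 0.0871
shift [-0.0537 -0.3235  0.0007] turn [ 0.0007 -0.0015 -0.4425]
```

send_rows:
  steps:
    - [[-0.006, -0.036, 0], [0, 0, -0.1], 0.087]
    - [[-0.012, -0.072, 0], [0, 0, -0.2], 0.087]
    - [[-0.018, -0.108, 0], [0, 0, -0.3], 0.087]
    - [[-0.024, -0.144, 0], [0, 0, -0.4], 0.087]
    - [[-0.03, -0.18, 0], [0, 0, -0.44], 0.087]

```text
time_s: 1.38
tool_pos: [0.3834, -0.3929, 0.2804]
tool_rot: [180.0, -0.0, -26.1]
force: [0.9, -0.5, -0.0]
grip_width: 0.0869
```

```bash
python3 - <<'E'
from h import *
rel([.48,-.285,.28],-26)
E
```

```text
now 1.38 [ 0.3834 -0.3929  0.2804] [ 1.7996e+02 -3.0000e-02 -2.6100e+01] F [ 0.93 -0.47 -0.02] w 0.0869
shift [ 0.0393 -0.1393  0.0003] turn [ 0.0007 -0.0006 -0.0018]
```

send_rows:
  steps:
    - [[0.01, -0.036, 0], [0, 0, 0], 0.087]
    - [[0.02, -0.072, 0], [0, 0, 0], 0.087]
    - [[0.03, -0.108, 0], [0, 0, 0], 0.087]
    - [[0.038, -0.137, 0], [0, 0, 0], 0.087]
    - [[0.038, -0.137, 0], [0, 0, 0], 0.087]

```text
time_s: 1.8
tool_pos: [0.4824, -0.2807, 0.2806]
tool_rot: [-179.8, -0.1, -25.7]
force: [1.2, 0.9, -0.7]
grip_width: 0.0873
```

```bash
python3 - <<'E'
from h import *
w=cam("wrist"); cv2.imwrite("pics/w1.png",w["pixels"][:,:,::-1]); print(proj(w,[.497,-.246,.045]))
rel([.48,-.285,.28],-26)
E
```

```text
(np.float64(273.2152300785026), np.float64(148.62687111978323))
now 1.85 [ 0.48   -0.2843  0.2804] [-1.7992e+02 -5.0000e-02 -2.5900e+01] F [ 0.02 -0.97  0.24] w 0.0866
shift [0.0003 0.0007 0.0004] turn [-0.0014 -0.0009  0.0017]
```

View pics/w1.png

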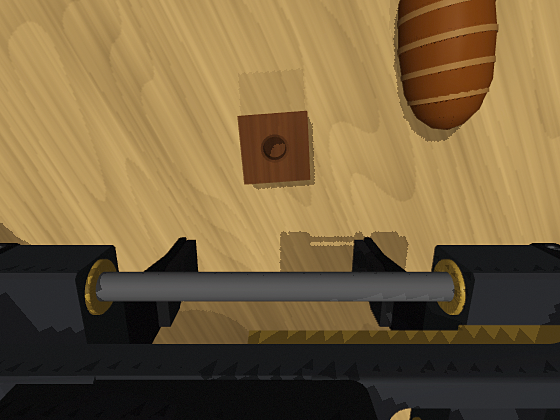

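The wrist view shows the stand with its hole at about (274,147), against a prediction of (273,149). The loaf is clear at the upper right.

```bash
python3 - <<'E'
from h import *
w=cam("wrist"); im=w["pixels"]
g=cv2.GaussianBlur(im.sum(2).astype(np.float32),(0,0),.8)
roi=g[128:168,252:296]
print(im.sum(2)[146,255:300],im.sum(2)[128:170,270])
m=(roi<np.median(roi)*.78).astype(np.uint8)
cs,_=cv2.findContours(m,cv2.RETR_EXTERNAL,cv2.CHAIN_APPROX_NONE); k=max(cs,key=cv2.contourArea)
e=cv2.fitEllipse(cv2.convexHull(k)); u,v=e[0][0]+252,e[0][1]+128; print(e,u,v,cv2.boundingRect(k),plane(w,u,v,.045))
# outline of stand top
hsv=cv2.cvtColor(im,cv2.COLOR_RGB2HSV)
st=(im.max(2)<125).astype(np.uint8); st[:100]=0;st[200:]=0;st[:,:225]=0;st[:,330:]=0
cs,_=cv2.findContours(st,cv2.RETR_EXTERNAL,cv2.CHAIN_APPROX_NONE); k=max(cs,key=cv2.contourArea)
r=cv2.minAreaRect(k);print(r,plane(w,*r[0],.045)); print(85*w["fx"]/(w["position"][2]-.045)/1000)
rel([.5,.054,.28],10)
E
```

```text
[181 185 191 196 196 200 169 138 147  55  92 103  98  99  90  95  98 165
 161 172 170 172 182 178 176 174 167 168 176 179  99  90 169 158 176 174
 178 179 183 173 170 164 169 168 171] [199 204 177 143 140 130  96  99  98  97 100 102 100 102 101 100  97 101
  95  89  91  93  95 175  65  73  88 140 154 157 197 183 187 184 185 186
 182 179 173 182 178 176]
((22.203523635864258, 15.52181625366211), (24.33405113220215, 25.25100326538086), 158.44003295898438) 274.20352363586426 143.5218162536621 (10, 3, 25, 25) [ 0.498126   -0.24505465  0.045     ]
((277.78594970703125, 146.19305419921875), (75.67057800292969, 74.5930404663086), 85.36454010009766) [ 0.50069907 -0.24992452  0.045     ]
67.56776572536818
now 1.9 [ 0.4782 -0.2871  0.2802] [ 1.7998e+02 -1.0000e-02 -2.6150e+01] F [-0.72  0.4   0.53] w 0.0872
shift [-1.308e-01 -3.158e-01  1.000e-04] turn [ 4.00e-04 -1.00e-04 -6.31e-01]
```

```bash
python3 - <<'E'
from h import *
rel([.533,.050,.28],-8)
E
```

```text
now 1.9 [ 0.4782 -0.2871  0.2802] [ 1.7998e+02 -1.0000e-02 -2.6150e+01] F [-0.72  0.4   0.53] w 0.0872
shift [-9.940e-02 -3.267e-01  1.000e-04] turn [ 3.000e-04 -1.000e-04 -3.168e-01]
```

send_rows:
  steps:
    - [[-0.006, -0.02, 0], [0, 0, -0.06], 0.087]
    - [[-0.016, -0.053, 0], [0, 0, -0.12], 0.087]
    - [[-0.027, -0.088, 0], [0, 0, -0.18], 0.087]
    - [[-0.038, -0.124, 0], [0, 0, -0.25], 0.087]
    - [[-0.049, -0.16, 0], [0, 0, -0.315], 0.06]

```text
time_s: 2.32
tool_pos: [0.5038, -0.1241, 0.2801]
tool_rot: [179.9, -0.0, -8.4]
force: [0.4, 0.1, 0.6]
grip_width: 0.0847
```

```bash
python3 - <<'E'
from h import *
rel([.533,.050,.28],-8)
E
```

```text
now 2.32 [ 0.5038 -0.1241  0.2801] [ 1.7994e+02 -1.0000e-02 -8.3500e+00] F [0.41 0.12 0.61] w 0.0847
shift [ 3.600e-03 -1.764e-01 -1.000e-04] turn [ 0.0011 -0.0001 -0.0062]
```

send_rows:
  steps:
    - [[0.001, -0.036, 0], [0, 0, 0], 0.036]
    - [[0.002, -0.072, 0], [0, 0, 0], 0.036]
    - [[0.003, -0.106, 0], [0, 0, 0], 0.036]
    - [[0.003, -0.138, 0], [0, 0, 0], 0.036]
    - [[0.003, -0.16, 0], [0, 0, 0], 0.036]

```text
time_s: 2.73
tool_pos: [0.5306, 0.0362, 0.2804]
tool_rot: [-180.0, -0.0, -8.3]
force: [1.0, 0.3, 0.0]
grip_width: 0.0549
```

send_rows:
  steps:
    - [[0, -0.01, 0], [0, 0, 0], 0.036]
    - [[0, -0.014, 0], [0, 0, 0], 0.036]
    - [[0, -0.014, 0], [0, 0, 0], 0.036]
    - [[0, -0.014, 0], [0, 0, 0], 0.036]
    - [[0, -0.014, 0], [0, 0, 0], 0.036]

```text
time_s: 3.15
tool_pos: [0.5327, 0.0458, 0.2798]
tool_rot: [179.9, 0.0, -8.5]
force: [-0.0, -0.0, -0.2]
grip_width: 0.0365
```

```bash
python3 - <<'E'
from h import *
w=cam("wrist"); cv2.imwrite("pics/w2.png",w["pixels"][:,:,::-1]); print(proj(w,[.539,.094,.092]),proj(w,[.539,.094,.116]))
rel([.539,.094,.13],-8)
E
```

```text
(np.float64(274.421271116979), np.float64(141.54484148027538)) (np.float64(274.39792007191465), np.float64(143.2724355423141))
now 3.2 [0.5327 0.0461 0.2799] [ 1.7995e+02  1.0000e-02 -8.5000e+00] F [-0.39 -1.11 -0.45] w 0.0364
shift [-0.0008 -0.0484  0.1498] turn [ 0.0008  0.0002 -0.0088]
```

View pics/w2.png

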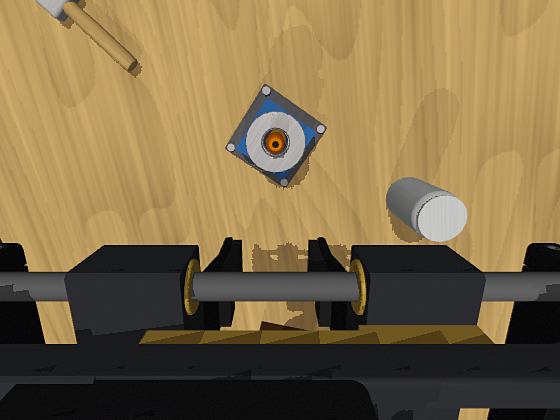

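The wrist view shows the ring at about (275,141) with the nozzle tip at (275,144), which agrees with the prediction. The shaker is at (427,210).

```bash
python3 - <<'E'
from h import *
w=cam("wrist"); im=w["pixels"]
hsv=cv2.cvtColor(im,cv2.COLOR_RGB2HSV)
m=cv2.inRange(hsv,(0,0,130),(180,50,255)); M=np.zeros_like(m);M[106:178,240:310]=m[106:178,240:310]
cs,_=cv2.findContours(M,cv2.RETR_EXTERNAL,cv2.CHAIN_APPROX_NONE); k=max(cs,key=cv2.contourArea)
e=cv2.fitEllipse(k);P=plane(w,*e[0],.092);print(e,cv2.boundingRect(k),P,66*w["fx"]/(w["position"][2]-.092)/1000)
m=cv2.inRange(hsv,(3,180,90),(20,255,255)); M[:]=0;M[120:166,252:300]=m[120:166,252:300]
cs,_=cv2.findContours(M,cv2.RETR_EXTERNAL,cv2.CHAIN_APPROX_NONE); k=max(cs,key=cv2.contourArea)
e=cv2.minEnclosingCircle(k);print(e,plane(w,*e[0],.11))
rel([P[0],P[1],.13],-8)
E
```

```text
((275.1434326171875, 141.7195281982422), (58.24032974243164, 59.3995361328125), 0.09005004167556763) (246, 112, 59, 61) [0.53973547 0.09406591 0.092     ] 59.628896219420966
((275.0, 141.5), 11.884963989257812) [0.53978988 0.09559226 0.11      ]
now 3.25 [0.5327 0.0465 0.2799] [ 1.7996e+02  1.0000e-02 -8.4700e+00] F [-0.82  0.1   0.07] w 0.0362
shift [ 0.     -0.0482  0.1499] turn [ 0.0007  0.0002 -0.0082]
```

send_rows:
  steps:
    - [[0, -0.02, 0.015], [0, 0, -0.008], 0.036]
    - [[0, -0.04, 0.05], [0, 0, -0.008], 0.036]
    - [[0, -0.048, 0.085], [0, 0, -0.008], 0.036]
    - [[0, -0.048, 0.12], [0, 0, -0.008], 0.036]
    - [[0, -0.048, 0.145], [0, 0, -0.008], 0.036]

```text
time_s: 3.67
tool_pos: [0.5382, 0.0955, 0.1321]
tool_rot: [179.9, 0.1, -7.8]
force: [-0.1, -0.2, -1.1]
grip_width: 0.0364
```

send_rows:
  steps:
    - [[0, 0, 0], [0, 0, 0], 0.036]
    - [[0, 0, 0], [0, 0, 0], 0.036]
    - [[0, 0, 0], [0, 0, 0], 0.036]
    - [[0, 0, 0], [0, 0, 0], 0.036]
    - [[0, 0, 0], [0, 0, 0], 0.036]

```text
time_s: 4.08
tool_pos: [0.541, 0.0959, 0.1371]
tool_rot: [-180.0, -0.2, -7.9]
force: [-0.6, -0.0, 0.3]
grip_width: 0.0362
```

```bash
python3 - <<'E'
from h import *
w=cam("wrist"); cv2.imwrite("pics/w3.png",w["pixels"][:,:,::-1])
s=cam("scene"); crop(s,275,195,50,6,"pics/s3.png")
rel([.5397,.0942,.1],-8)
E
```

```text
now 4.18 [0.5405 0.0959 0.1365] [-1.7999e+02 -1.4000e-01 -7.8700e+00] F [-0.22  0.18  0.54] w 0.036
shift [-0.0006  0.0018  0.0365] turn [-0.0001 -0.0025  0.0023]
```

View pics/w3.png

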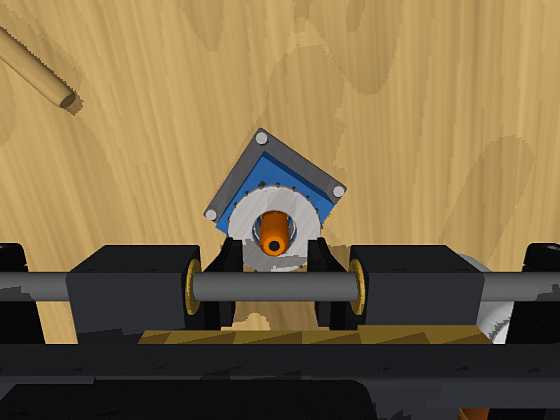

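View pics/s3.png

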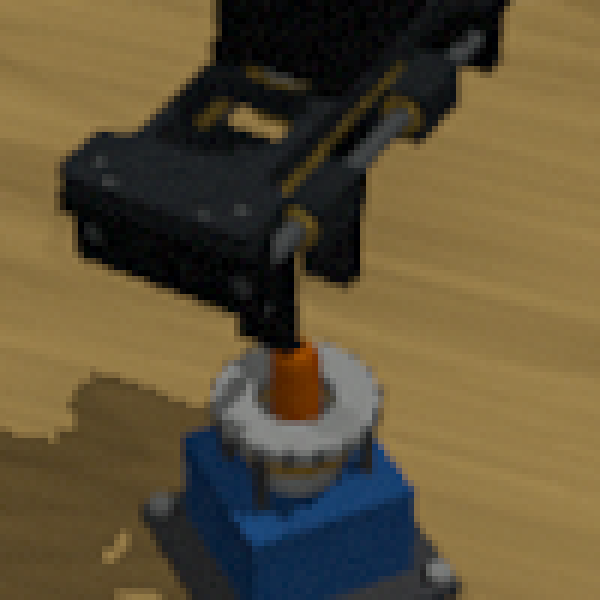

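The scene and wrist views show the fingers straddling the nozzle centrally, above the sleeve. I'll descend to just above the flange.

send_rows:
  steps:
    - [[0, 0.001, 0.01], [0, 0, 0], 0.036]
    - [[-0.0005, 0.0015, 0.022], [0, 0, 0], 0.036]
    - [[-0.0005, 0.0015, 0.032], [0, 0, 0], 0.036]
    - [[-0.0005, 0.0015, 0.037], [0, 0, 0], 0.036]
    - [[-0.0005, 0.0015, 0.038], [0, 0, 0], 0.036]

```text
time_s: 4.6
tool_pos: [0.5374, 0.0943, 0.0949]
tool_rot: [180.0, 0.2, -7.8]
force: [0.0, -0.1, -0.0]
grip_width: 0.0359
```

send_rows:
  steps:
    - [[0, 0, 0], [0, 0, 0], 0.036]
    - [[0, 0, 0], [0, 0, 0], 0.036]
    - [[0, 0, 0.001], [0, 0, 0], 0.036]
    - [[0, 0, 0.002], [0, 0, 0], 0.036]
    - [[0, 0, 0.002], [0, 0, 0], 0.036]

```text
time_s: 5.02
tool_pos: [0.539, 0.0945, 0.0952]
tool_rot: [180.0, -0.0, -7.8]
force: [1.1, -0.4, 0.7]
grip_width: 0.0362
```

```bash
python3 - <<'E'
from h import *
rel([.5397,.0942,.1],-8)
E
```

```text
now 5.02 [0.539  0.0945 0.0952] [ 1.80e+02 -2.00e-02 -7.85e+00] F [ 1.05 -0.4   0.73] w 0.0362
shift [ 0.0008  0.0002 -0.0048] turn [ 0.0001 -0.0003  0.0026]
```

send_rows:
  steps:
    - [[0, 0, 0.001], [0, 0, 0], 0.036]
    - [[0, 0, 0.002], [0, 0, 0], 0.036]
    - [[0, 0, 0.003], [0, 0, 0], 0.036]
    - [[0, 0, 0.004], [0, 0, 0], 0.036]
    - [[0, 0, 0.005], [0, 0, 0], 0.036]

```text
time_s: 5.43
tool_pos: [0.539, 0.0945, 0.0904]
tool_rot: [180.0, -0.0, -7.9]
force: [-0.6, 0.2, 4.6]
grip_width: 0.036
```

send_rows:
  steps:
    - [[0, 0, 0.001], [0, 0, 0], 0.036]
    - [[0, 0, 0.0015], [0, 0, 0], 0.036]
    - [[0, 0, 0.002], [0, 0, 0], 0.036]
    - [[0, 0, 0.0025], [0, 0, 0], 0.036]
    - [[0, 0, 0.0025], [0, 0, 0], 0.036]

```text
time_s: 5.85
tool_pos: [0.5389, 0.0945, 0.0876]
tool_rot: [180.0, -0.0, -7.8]
force: [-2.3, -0.2, 4.4]
grip_width: 0.0359
```

send_rows:
  steps:
    - [[0, 0, 0.001], [0, 0, 0], 0.036]
    - [[0, 0, 0.002], [0, 0, 0], 0.036]
    - [[0, 0, 0.0025], [0, 0, 0], 0.036]
    - [[0, 0, 0.003], [0, 0, 0], 0.036]
    - [[0, 0, 0.003], [0, 0, 0], 0.036]

```text
time_s: 6.27
tool_pos: [0.539, 0.0945, 0.0846]
tool_rot: [180.0, -0.0, -7.8]
force: [-1.7, -1.1, 4.8]
grip_width: 0.0361
```

send_rows:
  steps:
    - [[0, 0, 0.0005], [0, 0, 0], 0.036]
    - [[0, 0, 0.001], [0, 0, 0], 0.036]
    - [[0, 0, 0.001], [0, 0, 0], 0.036]
    - [[0, 0, 0.001], [0, 0, 0], 0.036]
    - [[0, 0, 0.001], [0, 0, 0], 0.036]

```text
time_s: 6.68
tool_pos: [0.539, 0.0945, 0.0836]
tool_rot: [180.0, -0.0, -7.9]
force: [-2.0, -0.7, 5.3]
grip_width: 0.0359
```

send_rows:
  steps:
    - [[0, 0, 0.0003], [0, 0, 0], 0.036]
    - [[0, 0, 0.0006], [0, 0, 0], 0.036]
    - [[0, 0, 0.0006], [0, 0, 0], 0.036]
    - [[0, 0, 0.0006], [0, 0, 0], 0.036]
    - [[0, 0, 0.0006], [0, 0, 0], 0.036]

```text
time_s: 7.1
tool_pos: [0.539, 0.0945, 0.083]
tool_rot: [180.0, -0.0, -7.9]
force: [-1.7, -0.5, 4.1]
grip_width: 0.0359
```

send_rows:
  steps:
    - [[0, 0, 0.0003], [0, 0, 0], 0.036]
    - [[0, 0, 0.0006], [0, 0, 0], 0.036]
    - [[0, 0, 0.0006], [0, 0, 0], 0.036]
    - [[0, 0, 0.0006], [0, 0, 0], 0.036]
    - [[0, 0, 0.0006], [0, 0, 0], 0.036]

```text
time_s: 7.52
tool_pos: [0.539, 0.0945, 0.0824]
tool_rot: [180.0, -0.0, -7.9]
force: [-0.8, -0.9, 4.9]
grip_width: 0.0357
```

send_rows:
  steps:
    - [[0, 0, 0.0003], [0, 0, 0], 0.036]
    - [[0, 0, 0.0006], [0, 0, 0], 0.036]
    - [[0, 0, 0.0006], [0, 0, 0], 0.036]
    - [[0, 0, 0.0006], [0, 0, 0], 0.036]
    - [[0, 0, 0.0006], [0, 0, 0], 0.036]

```text
time_s: 7.93
tool_pos: [0.539, 0.0945, 0.0821]
tool_rot: [180.0, -0.0, -7.8]
force: [-0.7, -0.5, 6.5]
grip_width: 0.0358
```

send_rows:
  steps:
    - [[0, 0, 0.0003], [0, 0, 0], 0.036]
    - [[0, 0, 0.0006], [0, 0, 0], 0.036]
    - [[0, 0, 0.0006], [0, 0, 0], 0.036]
    - [[0, 0, 0.0006], [0, 0, 0], 0.036]
    - [[0, 0, 0.0006], [0, 0, 0], 0.036]

```text
time_s: 8.35
tool_pos: [0.539, 0.0945, 0.0818]
tool_rot: [180.0, -0.0, -7.8]
force: [-3.0, -0.7, 10.4]
grip_width: 0.0357
```

```bash
python3 - <<'E'
from h import *
w=cam("wrist"); cv2.imwrite("pics/w4.png",w["pixels"][:,:,::-1]);print(env.get_obs()["force"])
s=cam("scene"); crop(s,275,195,50,6,"pics/s4.png");print(env.get_obs()["force"])
E
```

```text
[-2.8337514  -0.55759175  8.9696152 ]
[-2.19241211 -1.39501445  9.75039949]
```

View pics/s4.png

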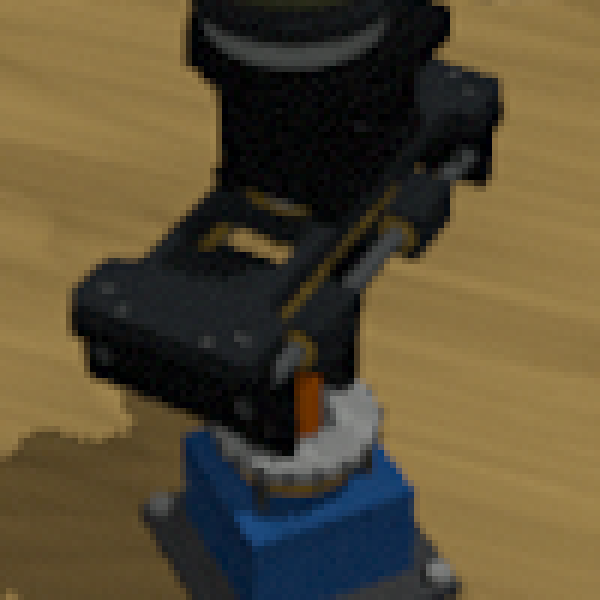

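View pics/w4.png

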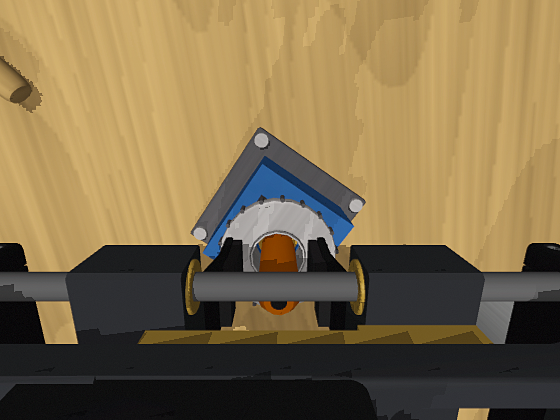

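```bash
python3 - <<'E'
from h import *
w=cam("wrist");crop(w,279,290,60,6,"pics/w5.png")
for z in(.116,.126): print(z,proj(w,[.5397,.0945,z]))
print(env.get_obs()["force"],env.get_obs()["tool_pos"])
E
```

```text
0.116 (np.float64(277.5468439846195), np.float64(286.92277803340033))
0.126 (np.float64(277.7651069329554), np.float64(299.1901017578268))
[-3.24723501 -0.26493791 10.29386038] [0.53899806 0.09447208 0.08182429]
```

View pics/w5.png

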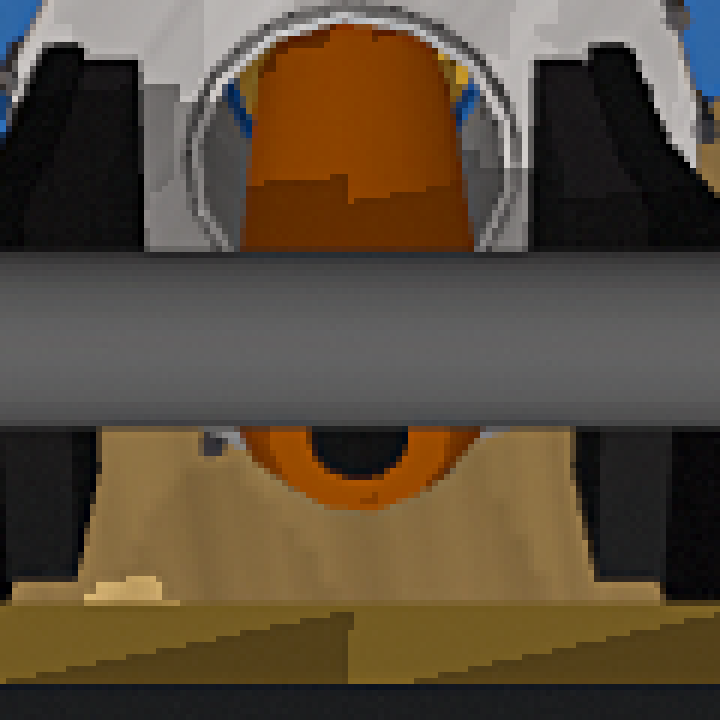

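The tip's dark hole is at about (279,302). The prediction is row 299 popped and row 287 seated, and the force has risen to about 10 N, so the nozzle appears to have popped. I'll back off and check again.

send_rows:
  steps:
    - [[0, 0, -0.001], [0, 0, 0], 0.036]
    - [[0, 0, -0.003], [0, 0, 0], 0.036]
    - [[0, 0, -0.006], [0, 0, 0], 0.036]
    - [[0, 0, -0.0095], [0, 0, 0], 0.036]
    - [[0, 0, -0.011], [0, 0, 0], 0.036]

```text
time_s: 8.92
tool_pos: [0.5386, 0.0946, 0.0921]
tool_rot: [-180.0, 0.0, -7.8]
force: [-0.3, 0.3, -0.5]
grip_width: 0.0363
```

send_rows:
  steps:
    - [[0, 0, 0], [0, 0, 0], 0.036]
    - [[0, 0, 0], [0, 0, 0], 0.036]
    - [[0, 0, 0], [0, 0, 0], 0.036]
    - [[0, 0, 0], [0, 0, 0], 0.036]
    - [[0, 0, 0], [0, 0, 0], 0.036]

```text
time_s: 9.33
tool_pos: [0.5386, 0.0945, 0.0919]
tool_rot: [180.0, 0.0, -7.8]
force: [-0.9, -0.5, -0.8]
grip_width: 0.0362
```

```bash
python3 - <<'E'
from h import *
w=cam("wrist");crop(w,279,290,60,6,"pics/w6.png")
for z in(.116,.126): print(z,proj(w,[.5397,.0945,z]))
s=cam("scene"); crop(s,275,195,50,6,"pics/s6.png")
rel([.5397,.0942,.092],-8)
E
```

```text
0.116 (np.float64(278.03211808486117), np.float64(276.0280446056202))
0.126 (np.float64(278.25034582745275), np.float64(286.7192090502044))
now 9.43 [0.5388 0.0945 0.092 ] [ 1.80e+02  1.00e-02 -7.85e+00] F [ 1.41 -0.32 -0.39] w 0.0364
shift [0.001  0.0002 0.    ] turn [0.0001 0.0002 0.0026]
```

View pics/w6.png

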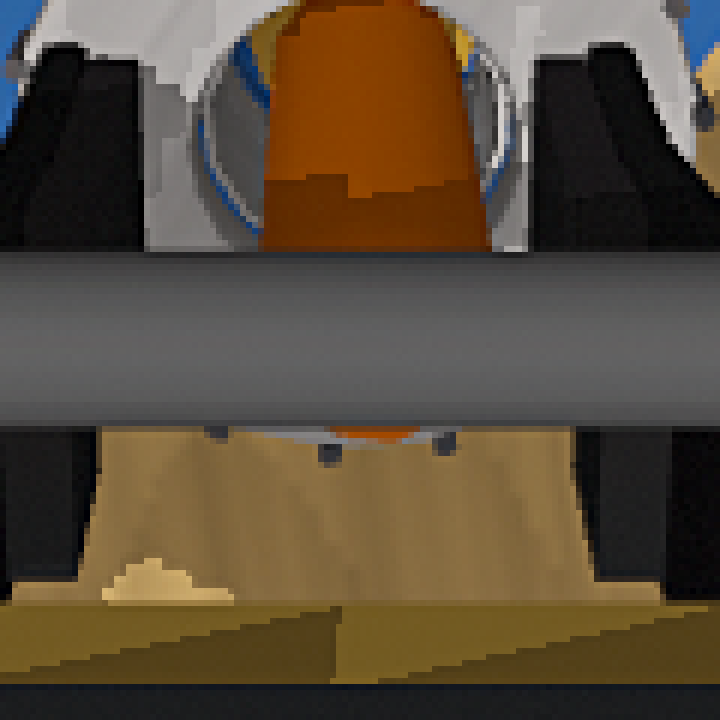

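View pics/s6.png

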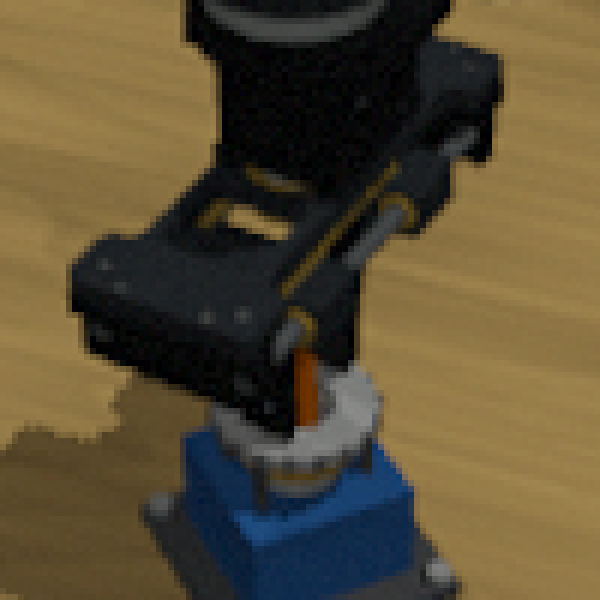

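The popped tip's lower edge is at row 303, as expected, and the sleeve stays down with no contact force. The nozzle sits about 2 mm towards tool +x, so I'll centre on it first and then close.

send_rows:
  steps:
    - [[0.001, 0, 0], [0, 0, 0], 0.036]
    - [[0.002, 0, 0], [0, 0, 0], 0.036]
    - [[0.002, 0, 0], [0, 0, 0], 0.036]
    - [[0.002, 0, 0], [0, 0, 0], 0.03]
    - [[0.002, 0, 0], [0, 0, 0], 0.028]
  grip_force: 30

```text
time_s: 9.85
tool_pos: [0.5408, 0.0942, 0.0921]
tool_rot: [180.0, 0.0, -7.8]
force: [-0.1, 0.5, -0.2]
grip_width: 0.0311
```

```bash
python3 - <<'E'
from h import *
w=cam("wrist");crop(w,279,290,60,6,"pics/w7.png")
rel([.5397,.0942,.092],-8)
E
```

```text
now 9.9 [0.5408 0.0942 0.0921] [180.     0.    -7.85] F [ 0.01  0.02 -0.07] w 0.0299
shift [-0.0011  0.0002  0.0001] turn [0.0001 0.     0.0027]
```

View pics/w7.png

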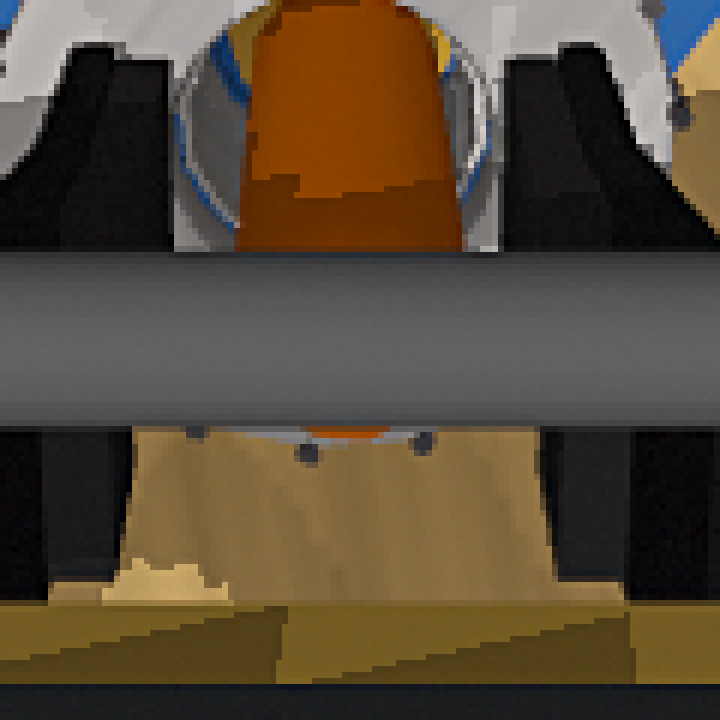

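send_rows:
  steps:
    - [[0.0005, 0, 0], [0, 0, 0], 0.026]
    - [[0.0005, 0, 0], [0, 0, 0], 0.023]
    - [[0.0005, 0, 0], [0, 0, 0], 0.02]
    - [[0.0005, 0, 0], [0, 0, 0], 0.016]
    - [[0.0005, 0, 0], [0, 0, 0], 0.014]
  grip_force: 30

```text
time_s: 10.32
tool_pos: [0.5416, 0.094, 0.0922]
tool_rot: [180.0, -0.0, -7.9]
force: [-0.1, -0.3, -0.1]
grip_width: 0.019
```

send_rows:
  steps:
    - [[0, 0, 0], [0, 0, 0], 0.014]
    - [[0, 0, 0], [0, 0, 0], 0.014]
    - [[0, 0, 0], [0, 0, 0], 0.014]
    - [[0, 0, 0], [0, 0, 0], 0.014]
    - [[0, 0, 0], [0, 0, 0], 0.014]
  grip_force: 35

```text
time_s: 10.73
tool_pos: [0.5415, 0.094, 0.0922]
tool_rot: [180.0, -0.0, -7.9]
force: [0.9, 0.3, -0.9]
grip_width: 0.0191
```

send_rows:
  steps:
    - [[0, 0, -0.001], [0, 0, 0], 0.014]
    - [[0, 0, -0.002], [0, 0, 0], 0.014]
    - [[0, 0, -0.004], [0, 0, 0], 0.014]
    - [[0, 0, -0.006], [0, 0, 0], 0.014]
    - [[0, 0, -0.008], [0, 0, 0], 0.014]
  grip_force: 35

```text
time_s: 11.15
tool_pos: [0.541, 0.094, 0.0999]
tool_rot: [180.0, 0.0, -7.8]
force: [2.9, -0.9, -7.6]
grip_width: 0.0188
```

```bash
python3 - <<'E'
from h import *
w=cam("wrist");crop(w,279,290,60,6,"pics/w8.png")
s=cam("scene"); crop(s,275,195,50,6,"pics/s8.png")
rel([.5397,.0942,.092],-8)
E
```

```text
now 11.25 [0.5412 0.094  0.1005] [ 1.7997e+02  2.0000e-02 -7.8600e+00] F [ 1.55 -0.12 -4.55] w 0.0189
shift [-0.0015  0.      0.0085] turn [0.0005 0.0003 0.0025]
```

View pics/w8.png

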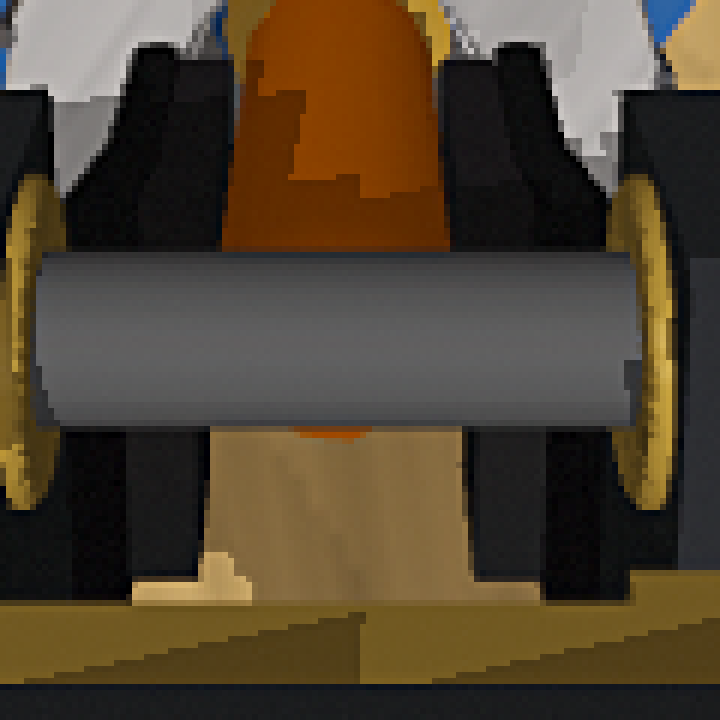

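The nozzle rises with the fingers: its tip hasn't moved relative to the gripper, and the pull is 5–8 N. I'll keep drawing straight up.

send_rows:
  steps:
    - [[0, 0, -0.004], [0, 0, 0], 0.014]
    - [[0, 0, -0.008], [0, 0, 0], 0.014]
    - [[0, 0, -0.012], [0, 0, 0], 0.014]
    - [[0, 0, -0.016], [0, 0, 0], 0.014]
    - [[0, 0, -0.02], [0, 0, 0], 0.014]

```text
time_s: 11.67
tool_pos: [0.5413, 0.0948, 0.1213]
tool_rot: [-180.0, -0.0, -7.8]
force: [0.0, -0.5, -2.4]
grip_width: 0.0189
```

send_rows:
  steps:
    - [[0, 0, -0.004], [0, 0, 0], 0.014]
    - [[0, 0, -0.008], [0, 0, 0], 0.014]
    - [[0, 0, -0.012], [0, 0, 0], 0.014]
    - [[0, 0, -0.016], [0, 0, 0], 0.014]
    - [[0, 0, -0.02], [0, 0, 0], 0.014]

```text
time_s: 12.08
tool_pos: [0.5413, 0.0942, 0.1406]
tool_rot: [180.0, 0.0, -7.8]
force: [-0.8, -0.5, -1.9]
grip_width: 0.0192
```

send_rows:
  steps:
    - [[0, 0, -0.005], [0, 0, 0], 0.014]
    - [[0, 0, -0.015], [0, 0, 0], 0.014]
    - [[0, 0, -0.028], [0, 0, 0], 0.014]
    - [[0, 0, -0.045], [0, 0, 0], 0.014]
    - [[0, 0, -0.055], [0, 0, 0], 0.014]

```text
time_s: 12.5
tool_pos: [0.5422, 0.0945, 0.1978]
tool_rot: [-180.0, -0.2, -7.8]
force: [0.1, 0.0, -1.9]
grip_width: 0.0191
```

send_rows:
  steps:
    - [[0, 0, 0], [0, 0, 0], 0.014]
    - [[0, 0, 0], [0, 0, 0], 0.014]
    - [[0, 0, 0], [0, 0, 0], 0.014]
    - [[0, 0, 0], [0, 0, 0], 0.014]
    - [[0, 0, 0], [0, 0, 0], 0.014]

```text
time_s: 12.92
tool_pos: [0.5408, 0.094, 0.1942]
tool_rot: [180.0, 0.1, -7.8]
force: [0.8, -0.1, -1.6]
grip_width: 0.0189
```

```bash
python3 - <<'E'
from h import *
s=cam("scene"); cv2.imwrite("pics/s9.png",cv2.resize(s["pixels"][100:280,150:400,::-1],None,fx=3,fy=3))
w=cam("wrist"); cv2.imwrite("pics/w9.png",w["pixels"][:,:,::-1])
rel([.4975,-.2455,.19],-8)
E
```

```text
now 13.02 [0.5409 0.0941 0.1945] [ 1.7999e+02  7.0000e-02 -7.8400e+00] F [-0.09  0.04 -1.05] w 0.0188
shift [0.0033 0.3424 0.0045] turn [0.0002 0.0012 0.0027]
```

View pics/s9.png

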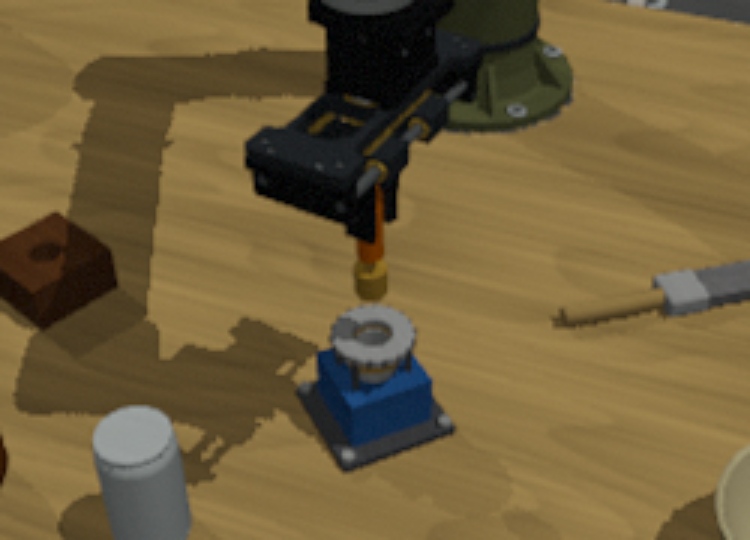

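View pics/w9.png

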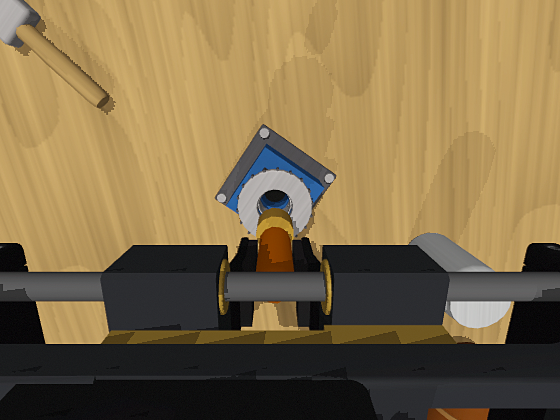

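The nozzle is out and upright, and the sleeve ring is back at its original row (scene ≈(274,212)). I'll carry it past the stand and re-measure the hole.

send_rows:
  steps:
    - [[0, 0.012, 0], [0, 0, 0], 0.014]
    - [[0.001, 0.035, 0], [0, 0, 0], 0.014]
    - [[0.001, 0.065, 0], [0, 0, 0], 0.014]
    - [[0.001, 0.1, 0], [0, 0, 0], 0.014]
    - [[0.001, 0.135, 0], [0, 0, 0], 0.014]

```text
time_s: 13.43
tool_pos: [0.5235, -0.0405, 0.195]
tool_rot: [-180.0, 0.0, -7.7]
force: [0.2, -0.6, -1.9]
grip_width: 0.0193
```

send_rows:
  steps:
    - [[0, 0.035, 0], [0, 0, 0], 0.014]
    - [[0.001, 0.07, 0], [0, 0, 0], 0.014]
    - [[0.001, 0.105, 0], [0, 0, 0], 0.014]
    - [[0.001, 0.14, 0], [0, 0, 0], 0.014]
    - [[0.001, 0.175, 0], [0, 0, 0], 0.014]

```text
time_s: 13.85
tool_pos: [0.5004, -0.2148, 0.195]
tool_rot: [180.0, 0.0, -7.8]
force: [0.6, 0.3, -1.3]
grip_width: 0.0192
```

send_rows:
  steps:
    - [[0, 0.03, 0], [0, 0, 0], 0.014]
    - [[0.001, 0.05, 0], [0, 0, 0], 0.014]
    - [[0.001, 0.065, 0], [0, 0, 0], 0.014]
    - [[0.001, 0.07, 0], [0, 0, 0], 0.014]
    - [[0.001, 0.07, 0], [0, 0, 0], 0.014]

```text
time_s: 14.27
tool_pos: [0.4921, -0.2834, 0.1948]
tool_rot: [-180.0, 0.0, -7.9]
force: [-0.7, -0.1, -1.5]
grip_width: 0.0196
```

send_rows:
  steps:
    - [[0, 0, 0], [0, 0, 0], 0.014]
    - [[0, 0, 0], [0, 0, 0], 0.014]
    - [[0, 0, 0], [0, 0, 0], 0.014]
    - [[0, 0, 0], [0, 0, 0], 0.014]
    - [[0, 0, 0], [0, 0, 0], 0.014]

```text
time_s: 14.68
tool_pos: [0.4927, -0.2819, 0.1953]
tool_rot: [180.0, -0.0, -7.8]
force: [0.0, -0.6, -1.2]
grip_width: 0.0189
```

```bash
python3 - <<'E'
from h import *
w=cam("wrist"); cv2.imwrite("pics/w10.png",w["pixels"][:,:,::-1]); print(proj(w,[.4975,-.2455,.045]))
rel([.4975,-.2455,.17],-8)
E
```

```text
(np.float64(275.0868584787613), np.float64(156.86266590109284))
now 14.73 [ 0.4926 -0.2821  0.1953] [ 1.7999e+02 -1.0000e-02 -7.7900e+00] F [ 0.05 -0.7  -2.3 ] w 0.0189
shift [-0.0001 -0.0369  0.0253] turn [ 0.0002 -0.0001  0.0037]
```

View pics/w10.png

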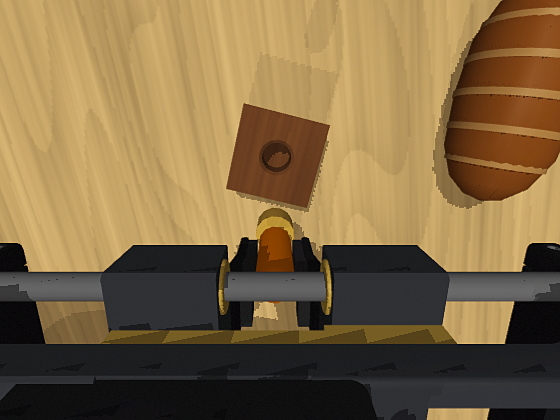

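```bash
python3 - <<'E'
from h import *
w=cam("wrist"); im=w["pixels"]
crop(w,275,190,60,6,"pics/w11.png")
g=cv2.GaussianBlur(im.sum(2).astype(np.float32),(0,0),.8)
y0,x0=136,256; roi=g[y0:178,x0:300]
m=(roi<np.median(roi)*.78).astype(np.uint8)
cs,_=cv2.findContours(m,cv2.RETR_EXTERNAL,cv2.CHAIN_APPROX_NONE); k=max(cs,key=cv2.contourArea)
e=cv2.fitEllipse(cv2.convexHull(k)); u,v=e[0][0]+x0,e[0][1]+y0; P=plane(w,u,v,.045); print(e,u,v,P)
o=env.get_obs(); R=Ro.from_euler("xyz",o["tool_rot"],degrees=True).as_matrix()
for d in(.062,.038): print(d,proj(w,o["tool_pos"]+R@[0,0,d]))
rel([P[0],P[1],.17],-8)
E
```

```text
((19.698450088500977, 19.79845428466797), (30.05802345275879, 30.741958618164062), 130.7704315185547) 275.698450088501 155.79845428466797 [ 0.49815012 -0.24480544  0.045     ]
0.062 (np.float64(275.4062901119123), np.float64(220.69821870946393))
0.038 (np.float64(275.48916538572917), np.float64(231.89750081158311))
now 14.78 [ 0.4925 -0.2823  0.1952] [ 1.7999e+02 -1.0000e-02 -7.8100e+00] F [ 0.58 -0.27 -1.04] w 0.0191
shift [ 0.0005 -0.0379  0.0252] turn [ 0.0002 -0.0001  0.0033]
```

View pics/w11.png

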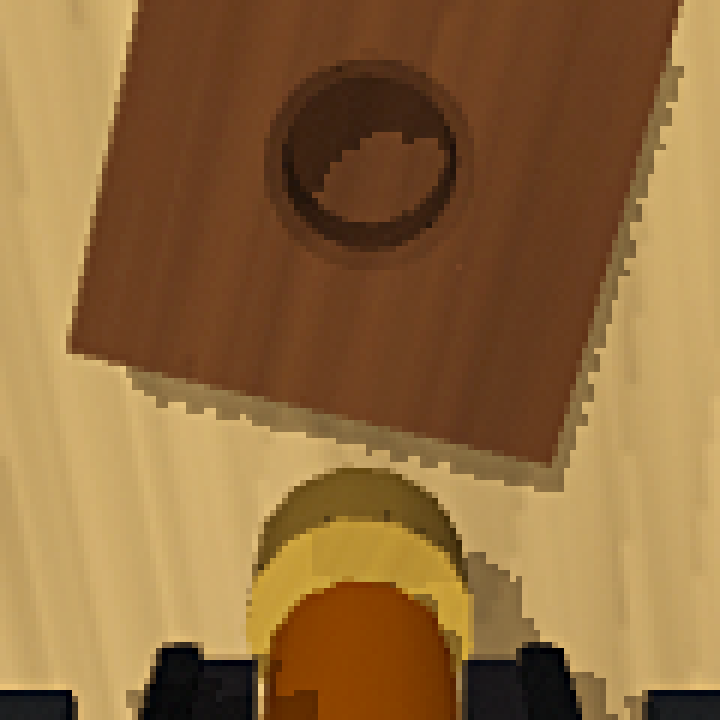

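The chamfer mouth is centred at about (276,157) and the plug's lower edge at (275,208). The nozzle hangs straight, and the hole is at about (0.498, −0.246), agreeing with the earlier measurement. I'll move over it and lower.

send_rows:
  steps:
    - [[0, -0.01, 0], [0, 0, 0], 0.014]
    - [[0.0005, -0.023, 0.005], [0, 0, 0], 0.014]
    - [[0.0008, -0.034, 0.02], [0, 0, 0], 0.014]
    - [[0.0008, -0.0375, 0.04], [0, 0, 0], 0.014]
    - [[0.0008, -0.0375, 0.06], [0, 0, 0], 0.014]

```text
time_s: 15.2
tool_pos: [0.4995, -0.2423, 0.1349]
tool_rot: [-180.0, -0.1, -7.6]
force: [0.3, -0.5, -2.0]
grip_width: 0.0191
```

send_rows:
  steps:
    - [[0, 0, 0.012], [0, 0, 0], 0.014]
    - [[0, 0, 0.018], [0, 0, 0], 0.014]
    - [[0, 0, 0.02], [0, 0, 0], 0.014]
    - [[0, 0, 0.02], [0, 0, 0], 0.014]
    - [[0, 0, 0.02], [0, 0, 0], 0.014]

```text
time_s: 15.62
tool_pos: [0.499, -0.2459, 0.1161]
tool_rot: [180.0, -0.1, -7.9]
force: [-0.1, -0.3, -1.9]
grip_width: 0.0192
```

```bash
python3 - <<'E'
from h import *
w=cam("wrist"); crop(w,275,220,60,6,"pics/w12.png")
rel([.4983,-.2458,.073],-8)
s=cam("scene"); crop(s,165,165,45,6,"pics/s12.png")
E
```

```text
now 15.67 [ 0.4991 -0.246   0.1163] [ 1.7996e+02 -1.1000e-01 -7.8600e+00] F [-0.55 -0.05 -2.05] w 0.0192
shift [-0.0009 -0.0001  0.0433] turn [ 0.0007 -0.0018  0.0024]
```

View pics/w12.png

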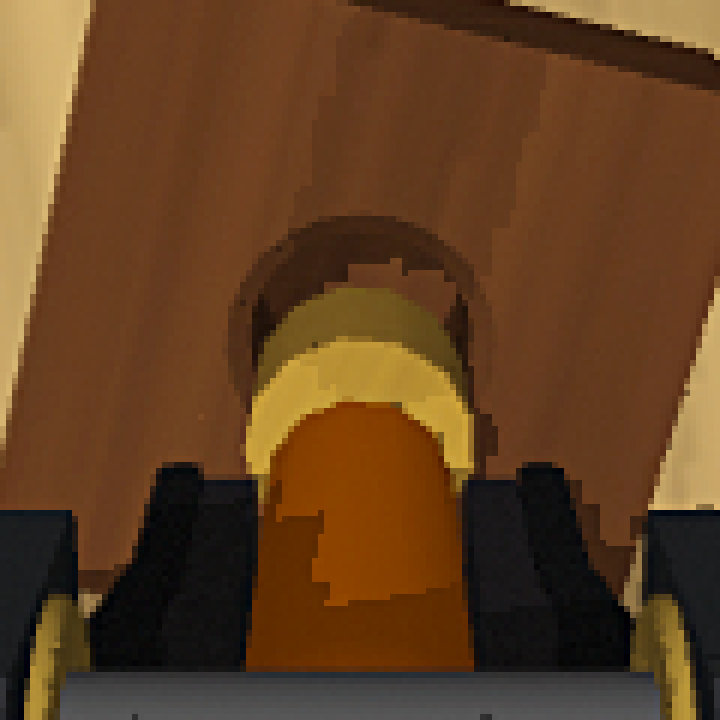

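View pics/s12.png

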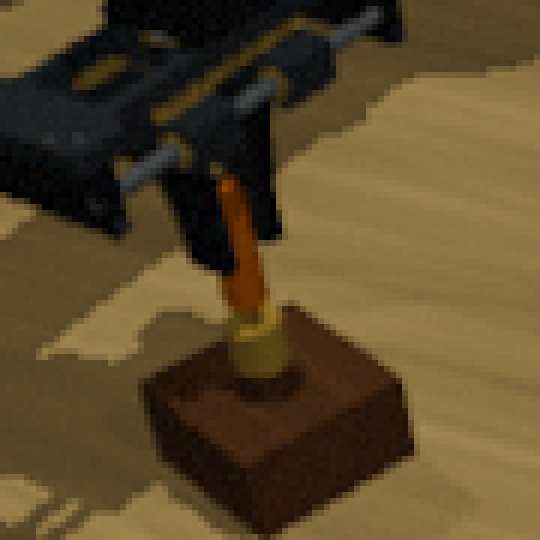

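```bash
python3 - <<'E'
from h import *
w=cam("wrist"); o=env.get_obs(); R=Ro.from_euler("xyz",o["tool_rot"],degrees=True).as_matrix()
L=lambda P:(R.T@(P-o["tool_pos"])*1000).round(2)
f=lambda x,y:(215+x/6-.5,160+y/6-.5)
z0=o["tool_pos"][2]-.062
print("mouth front",L(plane(w,*f(360,216),.045)),"L/R",L(plane(w,*f(228,330),.045)),L(plane(w,*f(492,330),.045)))
for z in(z0,z0+.002,z0+.024): print("plug front",L(plane(w,*f(361,288),z)),L(plane(w,*f(361,340),z)))
E
```

```text
mouth front [ -0.59 -16.86  71.12] L/R [-17.56  -1.79  71.11] [16.39 -1.78 71.16]
plug front [-0.46 -9.99 61.99] [-0.46 -3.31 62.  ]
plug front [ -0.46 -10.56  59.99] [-0.46 -3.93 60.  ]
plug front [ -0.47 -16.81  37.99] [ -0.47 -10.84  37.99]
```

Offsets are about 0.1 mm in x and 1–1.5 mm in y, so I'll shift 1 mm along −y and lower, watching the force.

send_rows:
  steps:
    - [[0, -0.001, 0.003], [0, 0, 0], 0.014]
    - [[0, -0.001, 0.006], [0, 0, 0], 0.014]
    - [[0, -0.001, 0.009], [0, 0, 0], 0.014]
    - [[0, -0.001, 0.012], [0, 0, 0], 0.014]
    - [[0, -0.001, 0.015], [0, 0, 0], 0.014]

```text
time_s: 16.18
tool_pos: [0.4983, -0.2446, 0.0997]
tool_rot: [-180.0, 0.0, -7.9]
force: [1.4, -0.7, -1.0]
grip_width: 0.019
```

send_rows:
  steps:
    - [[0, 0, 0.002], [0, 0, 0], 0.014]
    - [[0, 0, 0.005], [0, 0, 0], 0.014]
    - [[0, 0, 0.008], [0, 0, 0], 0.014]
    - [[0, 0, 0.01], [0, 0, 0], 0.014]
    - [[0, 0, 0.012], [0, 0, 0], 0.014]

```text
time_s: 16.6
tool_pos: [0.4984, -0.2447, 0.0879]
tool_rot: [180.0, 0.0, -7.8]
force: [1.2, -0.3, -1.8]
grip_width: 0.0191
```

send_rows:
  steps:
    - [[0, 0, 0.003], [0, 0, 0], 0.014]
    - [[0, 0, 0.006], [0, 0, 0], 0.014]
    - [[0, 0, 0.009], [0, 0, 0], 0.014]
    - [[0, 0, 0.011], [0, 0, 0], 0.014]
    - [[0, 0, 0.0125], [0, 0, 0], 0.014]

```text
time_s: 17.02
tool_pos: [0.4983, -0.2446, 0.0753]
tool_rot: [-180.0, 0.0, -7.8]
force: [-0.3, -0.0, -2.0]
grip_width: 0.0195
```

send_rows:
  steps:
    - [[0, 0, 0.0004], [0, 0, 0], 0.014]
    - [[0, 0, 0.0008], [0, 0, 0], 0.014]
    - [[0, 0, 0.0012], [0, 0, 0], 0.014]
    - [[0, 0, 0.0015], [0, 0, 0], 0.014]
    - [[0, 0, 0.0015], [0, 0, 0], 0.014]

```text
time_s: 17.43
tool_pos: [0.4985, -0.2447, 0.0742]
tool_rot: [180.0, -0.0, -7.8]
force: [-0.1, -0.2, -1.2]
grip_width: 0.0186
```

send_rows:
  steps:
    - [[0, 0, 0.0004], [0, 0, 0], 0.014]
    - [[0, 0, 0.0008], [0, 0, 0], 0.014]
    - [[0, 0, 0.0012], [0, 0, 0], 0.014]
    - [[0, 0, 0.0012], [0, 0, 0], 0.014]
    - [[0, 0, 0.0012], [0, 0, 0], 0.014]

```text
time_s: 17.85
tool_pos: [0.4985, -0.2447, 0.0731]
tool_rot: [180.0, -0.0, -7.8]
force: [-0.1, 0.0, 0.4]
grip_width: 0.019
```

send_rows:
  steps:
    - [[0, 0, 0.0004], [0, 0, 0], 0.014]
    - [[0, 0, 0.0008], [0, 0, 0], 0.014]
    - [[0, 0, 0.0008], [0, 0, 0], 0.014]
    - [[0, 0, 0.0008], [0, 0, 0], 0.014]
    - [[0, 0, 0.0008], [0, 0, 0], 0.014]

```text
time_s: 18.27
tool_pos: [0.4988, -0.2448, 0.0731]
tool_rot: [180.0, -0.0, -7.8]
force: [-2.5, 1.0, 6.5]
grip_width: 0.0192
```

The nozzle bottomed at TCP z = 0.073, exactly as predicted. I'll ease off, open, and withdraw.

send_rows:
  steps:
    - [[0, 0, -0.0006], [0, 0, 0], 0.014]
    - [[0, 0, -0.0006], [0, 0, 0], 0.022]
    - [[0, 0, -0.0006], [0, 0, 0], 0.03]
    - [[0, 0, -0.0006], [0, 0, 0], 0.04]
    - [[0, 0, -0.0006], [0, 0, 0], 0.045]

```text
time_s: 18.68
tool_pos: [0.4984, -0.2447, 0.0725]
tool_rot: [180.0, 0.0, -7.8]
force: [0.3, 0.3, -0.8]
grip_width: 0.0343
```

send_rows:
  steps:
    - [[0, 0, 0], [0, 0, 0], 0.045]
    - [[0, 0, -0.002], [0, 0, 0], 0.045]
    - [[0, 0, -0.01], [0, 0, 0], 0.045]
    - [[0, 0, -0.025], [0, 0, 0], 0.045]
    - [[0, 0, -0.045], [0, 0, 0], 0.045]

```text
time_s: 19.1
tool_pos: [0.4975, -0.2442, 0.1175]
tool_rot: [-179.9, 0.1, -7.8]
force: [0.1, 0.5, 0.5]
grip_width: 0.0451
```

send_rows:
  steps:
    - [[0, 0, -0.03], [0, 0, 0], 0.045]
    - [[0, 0.01, -0.06], [0, 0, 0], 0.045]
    - [[0, 0.03, -0.085], [0, 0, 0], 0.045]
    - [[0, 0.045, -0.1], [0, 0, 0], 0.045]
    - [[0, 0.05, -0.1], [0, 0, 0], 0.045]

```text
time_s: 19.52
tool_pos: [0.4928, -0.2982, 0.2226]
tool_rot: [179.7, -0.4, -8.0]
force: [0.1, -0.9, 0.9]
grip_width: 0.045
```

send_rows:
  steps:
    - [[0, 0, 0], [0, 0, 0], 0.045]
    - [[0, 0, 0], [0, 0, 0], 0.045]
    - [[0, 0, 0], [0, 0, 0], 0.045]
    - [[0, 0, 0], [0, 0, 0], 0.045]
    - [[0, 0, 0], [0, 0, 0], 0.045]

```text
time_s: 19.93
tool_pos: [0.4915, -0.293, 0.2168]
tool_rot: [-179.9, 0.1, -7.8]
force: [0.6, 1.3, -0.3]
grip_width: 0.0451
```

```bash
python3 - <<'E'
from h import *
w=cam("wrist"); cv2.imwrite("pics/w13.png",w["pixels"][:,:,::-1])
s=cam("scene"); cv2.imwrite("pics/s13.png",s["pixels"][:,:,::-1])
im=s["pixels"];im0=cv2.imread("pics/scene0.png")[:,:,::-1]
A=cv2.resize(np.hstack([im[150:215,130:200],im[190:260,240:310][:65],im0[190:260,240:310][:65]])[:,:,::-1],None,fx=3.7,fy=3.7,interpolation=cv2.INTER_NEAREST);cv2.imwrite("pics/s14.png",A)
print("seated tip w",proj(w,[.4983,-.2455,.107]),"s",proj(s,[.4983,-.2455,.107]), env.get_obs()["tool_pos"],env.get_obs()["force"])
E
```

```text
seated tip w (np.float64(275.9498111530015), np.float64(149.34863975488153)) s (np.float64(159.78601324225664), np.float64(163.6200680664059)) [ 0.49157478 -0.29343976  0.21719803] [0.44578052 0.29999999 0.58924459]
```

View pics/w13.png

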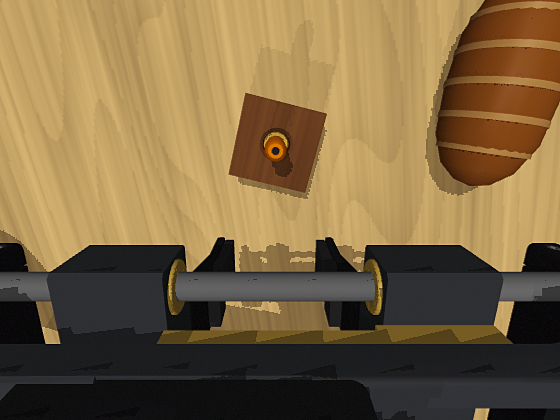

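View pics/s14.png

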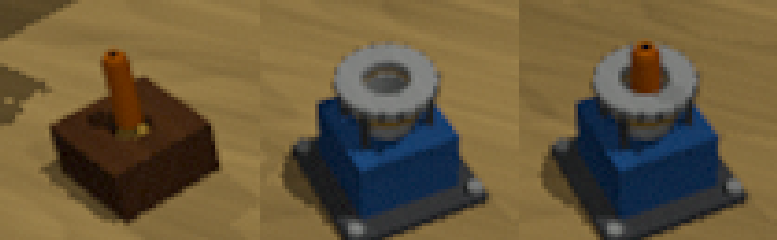

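View pics/s13.png

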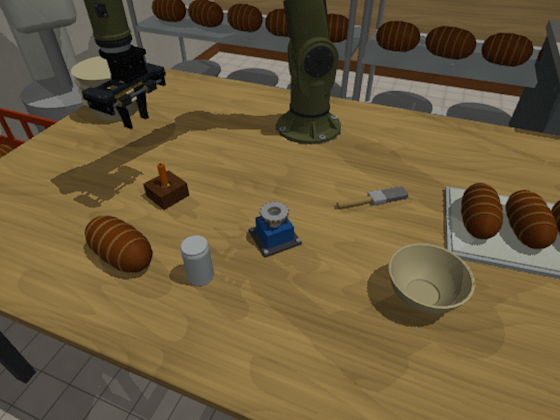

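The nozzle tip is at (275,150) in the wrist view, predicted (276,149), and at about (161,164) in the scene view, predicted (160,164). So it is seated upright. The sleeve ring looks the same as at the start, and the bystanders are where they were.

```bash
python3 -c "
from cell import env
print(env.sign_off())"
```

```text
the job is handed in; nothing more can be done
None
```

The nozzle is out of the coupling and standing upright in the stand's hole. I handed the job in at about 20 s; no verdict was reported.

- **Release:** I pushed the sleeve down about 10 mm with the fingers astride the nozzle, until the force rose to about 10 N, the highest reading. The wrist camera then showed the nozzle popped up. I backed off without pushing to the hard stop.
- **Drawing out:** I gripped the handle at 30–35 N and pulled it straight up. The pull read at most about 8 N, and the sleeve snapped fully forward.
- **Parking:** I re-measured the hole and lowered the nozzle until it bottomed at tool height 0.073 m, as predicted. I pressed 6.5 N there, then eased off, opened and moved clear.

**Last checks:**
- The nozzle tip was within about 1 pixel of its seated position in the wrist and scene views.
- The sleeve ring matched the starting picture by eye.
- The loaf, basket, shaker and brush looked unmoved by eye; I did not measure them.
- The gripper was clear of everything.

**Disagreements:**
- The single-view position estimates from the scene camera were up to about 6 mm off the others; I used the wrist measurements instead.
- The popped nozzle sat about 2 mm off my finger centre line, which I corrected before gripping.

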